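# Centre-punch the drill spot on a bracket blank

### The arm

A 6-joint arm with a two-finger parallel gripper is mounted at the origin on the work surface. World frame = base frame: x ahead of the robot, y to its left, z up, the work surface at z = 0. Lengths are in mm, angles in rad, forces in N, time in s.
With the tool pointing down it reaches from about 275 to 750 mm from the base axis. Payload 10.2 kg.
Tool frame: the origin (TCP) lies midway between the tips of the shut fingers; the grasp point (between the pads) lies 19 mm behind it; z points along the fingers, y is the direction in which the jaws open and shut (so a half turn about z gives the same grasp; the last joint's range is limited). The gripper opens to 85 mm and grips with 20 to 120 N. Pads are 22 mm wide; open, the fingers measure 114 mm over their backs; the gripper's body (76 mm by 85 mm) begins 54 mm behind the grasp point. The pads swing forward as they close: fully open they stand 13 mm farther back than shut.
Start: joints at [1.038, 0.313, 1.498, -0, 1.331, -0.223], TCP at [160.069, 500.009, 231.294] pointing down, gripper open.
Joint ranges: [-2.94, 2.94], [-0.97, 2.17], [0.19, 2.56], [-1.23, 4.37], [0.02, 3.11], [-2.88, 2.88]. Speed limits (rad/s): [2.39, 2.39, 3.01, 3.14, 3.14, 3.14].

### API

Orientations are given as a unit quaternion [w, x, y, z].
In Python, from rig import sense, optics, ctrl gives the robot as it stands.
- The arm moves only by the tool play_rows, never from a script. Its argument "plan" is a list of rows, each a list of 7 numbers: the shift along the world's x, y, z in mm, then the turn, a rotation vector about the world's x, y, z in rad, then the opening, from -1 (shut) to 1 (fully open), so that 0 is half open. A call has 1 to 5 rows; each row shifts and turns the pose as measured when the row begins; what a row does not reach is not made up. A row lasts 1/12 s, in which the tool goes at most 41.7 mm and 7.16 degrees, less where a joint would pass 70% of its speed; a pose out of reach is approached as far as the arm can. A call is refused whole if a number of a shift passes 41.7 or a number of a turn 0.125, either way. A call with a gripper value outside its range is refused whole. The fingers move at their own pace and stop on an object; "grip_force" is the grip in N (left out, the last holds). Time passes only in rows, so rows that do not move let the fingers close. It gives the time, the measured TCP pose, the force and the opening at its end, in the units of the state.
- sense(): the state, without advancing time (a new reading comes with each control period).
- optics.capture(name): name is "side" or "top"; returns a dict with "img" (400x640x3 uint8, blue, green, red), "fx", "fy", "cx", "cy" (pixels), "dist" ([k1, k2, p1, p2, k3] as OpenCV has them; the pictures are not rectified), "world_to_cam" (4x4, takes a point from world to camera coordinates). Camera axes: x right, y up, looking along -z (the intrinsics and any distortion apply to the point x, -y, -z); pixel columns grow to the right and rows downward; lengths in mm; the calibration is good to about 2 mm. A picture is of the moment at which its call begins. There is no depth.
- ctrl.finish_job(): hands the job in, once; it reports no verdict.
The state is a dict: "time_s": time; "joints": joint angles; "dq": joint speeds; "tau": joint torques, N m; "eef_pos": TCP position; "ee_rot": TCP orientation; "force": force on the tool from outside, world axes, zero at the start; "wrist_torque": the same for the moment, N m; "grip_width": opening from 0.0 (shut) to 1.0 (fully open).
Only numpy, scipy, OpenCV 4.12 (cv2) and the standard library are available. Lean on these libraries where they do the work, as an engineer would, in place of code of your own. Each camera call takes 0.05 s, during which the arm holds its last target. There are 200 camera calls.

### The job

Take the spring-loaded centre punch out of its stand, put its point through the brass guide bush onto the red drill mark of the clamped bracket blank, and press straight down until the punch's hidden spring snaps; stop pushing then, and never press hard on the blank. The bed under the blank gives way by an unknown amount before it seats. Put the punch back upright in its stand, fully down, let go of it, and leave the other things on the bench where they are.

Things in the scene. Friction and masses are not known exactly. Their poses are not given: they have to be found in the camera images.
- punch: automatic centre punch, 122 mm long, 0.14 kg, upright in its stand at the start. Origin at the resting point of its tip, z up to its cap. From the origin up: dark plunger 7 mm in diameter to 30 mm (pointed over 5 mm); steel barrel 16 mm in diameter to 62 mm; collar 25 mm in diameter to 67 mm; red grip 17 mm in diameter to 114 mm, cap to 122 mm. Hold it by the red grip
- tip (a point): point of the plunger, at the punch's origin when at rest. Pressed, it goes up into the barrel against a spring, 1.5 N per mm; at about 12 N (8 mm) the hidden mechanism snaps and the force falls suddenly to about 7.5 N; pushed on, it rises 1.5 N per mm again up to a solid stop at 11.5 mm. Re-arms as it is lifted. Over 18 N on the blank, bed or holder is too much
- hammer (a point): the striker hidden in the punch's barrel, on its axis, not visible: 80 mm above the punch's origin at rest, jumps up by 3 mm when the punch snaps
- mark (a point): the red drill mark: dot in a white disc on the top face of the aluminium blank, at the bottom of the brass guide bush. The bush stands 11 mm up from the blank, with a 12 mm bore that widens over its upper 7 mm to about 20 mm; 29 mm outside diameter at its mouth. z up
- holder: grey panel holder 130 x 130 mm, fixed; origin under its centre. On it a dark 112 mm square bed carries the blank (90 x 58 mm) between red clamps at the bed's +y and -y edges, up to 11 mm above the blank, 15 mm or more from the mark. The bed is held by friction only: under about 6 N it sinks an unknown 2 to 18 mm, seats on a hard stop and stays down
- stand: blue block 64 x 64 x 70 mm with a vertical hole 20 mm in diameter right through its centre, fixed to the bench; origin under its centre, z up. The punch hangs in the hole by its collar
- socket (a point): centre of the hole's mouth on the stand's top, 70 mm above the bench. With the punch fully in, its origin lies 62 mm below this point and its grip stands 5 to 56 mm above it
- spool: bystander: orange wire spool 56 mm in diameter, 38 mm tall; origin under its centre
- flux_bottle: bystander: yellow bottle 40 mm in diameter, 85 mm tall; origin under its centre
- screwdriver: bystander: green screwdriver lying flat, 160 mm long along its x
- sponge_tin: bystander: steel bowl 70 mm in diameter, 30 mm tall; origin under its centre
- bracket: bystander: finished aluminium angle bracket 90 x 58 mm, 33 mm tall; origin under its centre
- caliper: bystander: steel caliper lying flat, 200 mm long along its x
- cream_jar: bystander: blue jar 52 mm in diameter, 45 mm tall; origin under its centre

How it is judged:
By the outcome, as a careful person would: the job done as asked, in the order asked, and still so for the second after the job is handed in, with the robot touching nothing.
It also fails if it takes over 72 s, if anything falls off the work surface, if the arm or the gripper's body presses on something with over 40 N, if the wrist force passes 120 N, or if a joint passes its speed limit or range.

## Working session

There is one attempt and no reset: what is moved stays moved. The work goes in short steps, Python scripts to look and compute and a tool call to move; the robot and the scene stay as the last step left them, time stands still between calls to the robot, and variables do not carry over. Pictures are saved under pics/ and viewed, about 8 in all and at most 12, crops included, and the job is handed in when it is done.

Besides the shell and the picture viewer there is one more tool, called after "Emit:" by a JSON object that holds its "op" and its "data". play_rows: Moves the arm, as the interface text tells. Its arguments: {"type":"object","properties":{"plan":{"type":"array"},"grip_force":{"type":"number"}},"required":["plan"]}

```bash
ls; mkdir -p pics
python3 - <<'E'
from rig import sense, optics
import cv2,numpy as np
s=sense();print(s)
for n in("side","top"):
    c=optics.capture(n);cv2.imwrite(f"pics/{n}0.png",c["img"])
    T=np.array(c["world_to_cam"]);print(n,c["fx"],c["fy"],c["cx"],c["cy"],c["dist"],T.round(4).tolist(),(-T[:3,:3].T@T[:3,3]).round())
E
```

```text
pics
{'time_s': 0.0, 'joints': array([ 1.03756825e+00,  3.13447396e-01,  1.49845057e+00,  1.27376246e-06,
        1.33100433e+00, -2.23401531e-01]), 'dq': array([-1.04464815e-03, -1.19709660e-03,  1.46334588e-04,  7.57126826e-05,
        6.21065403e-04,  3.81910459e-04]), 'tau': array([-2.55119703e-04, -4.12244618e+01, -2.59750539e+01, -1.72021169e-04,
        3.99030716e-03,  6.53102830e-06]), 'eef_pos': array([159.94392575, 499.76663705, 230.73133413]), 'ee_rot': array([-2.42437096e-04,  1.54294530e-01,  9.88024680e-01, -6.08291323e-04]), 'force': array([-0.15581623,  0.96193605,  0.97722431]), 'wrist_torque': array([ 0.0367831 , -0.03025482, -0.04473474]), 'grip_width': 1.0006354459732358}
side 422.90554509417257 422.90554509417257 328.4631405482186 201.85357154307582 [0.03732808 0.         0.         0.         0.        ] [[-0.8243, -0.566, -0.0134, 496.1883], [0.3645, -0.5485, 0.7525, -313.0738], [-0.4333, 0.6154, 0.6584, -1075.2329], [0.0, 0.0, 0.0, 1.0]] [ 57. 771. 950.]
top 453.5099471864233 453.5099471864233 328.04995879910973 202.0539755314904 [-0.03788699  0.          0.          0.          0.        ] [[-0.0208, -0.9998, -0.0046, -4.2494], [0.9963, -0.0212, 0.0833, -614.0833], [-0.0834, -0.0028, 0.9965, -1496.1138], [0.0, 0.0, 0.0, 1.0]] [ 487.  -21. 1542.]
```

View pics/top0.png

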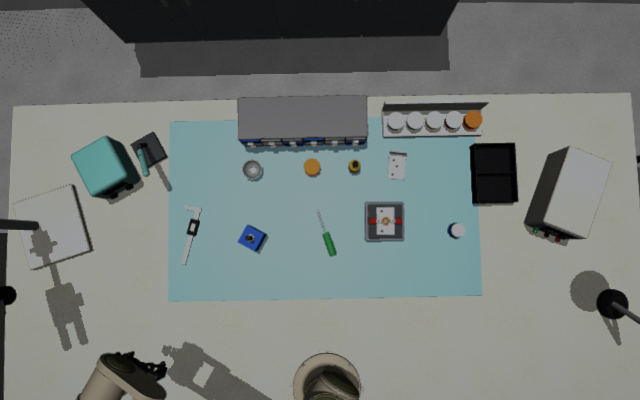

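View pics/side0.png

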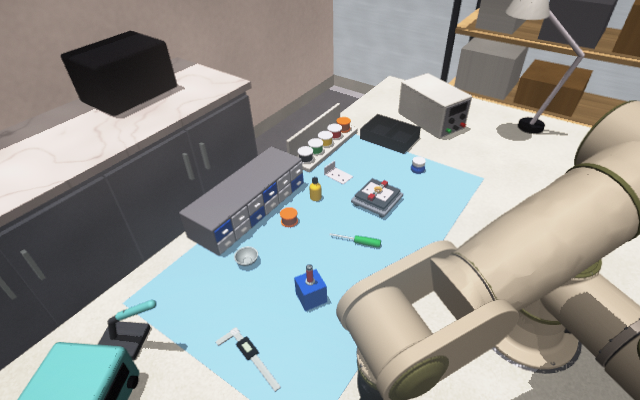

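The top view shows the stand at about (252,238) with the punch in it, and the holder at (384,221). In the side view the punch is at about (310,275) and the holder at about (378,195). Next I'll zoom in on both views and print colour masks.

```bash
cat > h.py <<'E'
import cv2,numpy as np
from rig import sense, optics
def cap(n):
    return optics.capture(n)
def ray(c,uv):
    K=np.array([[c["fx"],0,c["cx"]],[0,c["fy"],c["cy"]],[0,0,1]]);T=np.array(c["world_to_cam"])
    p=cv2.undistortPoints(np.array([[uv]],float),K,np.array(c["dist"],float))[0,0]
    d=T[:3,:3].T@np.array([p[0],-p[1],-1]);return -T[:3,:3].T@T[:3,3],d/np.linalg.norm(d)
def onz(c,uv,z):
    o,d=ray(c,uv);return o+d*(z-o[2])/d[2]
def tri(c1,u1,c2,u2):
    o1,d1=ray(c1,u1);o2,d2=ray(c2,u2)
    a,b=np.linalg.lstsq(np.c_[d1,-d2],o2-o1,rcond=None)[0]
    p,q=o1+a*d1,o2+b*d2;return (p+q)/2,np.linalg.norm(p-q)
def proj(c,P):
    T=np.array(c["world_to_cam"]);p=T[:3,:3]@np.array(P,float)+T[:3,3];q=np.array([p[0],-p[1],-p[2]])
    K=np.array([[c["fx"],0,c["cx"]],[0,c["fy"],c["cy"]],[0,0,1]])
    return cv2.projectPoints(q[None],np.zeros(3),np.zeros(3),K,np.array(c["dist"],float))[0][0,0]
def crop(c,u,v,w=25,h=25,k=8):
    return cv2.resize(c["img"][v-h:v+h,u-w:u+w],None,fx=k,fy=k,interpolation=cv2.INTER_NEAREST)
def blobs(c,kind,box,mn=3):
    u0,v0,u1,v1=box;im=c["img"][v0:v1,u0:u1];H=cv2.cvtColor(im,cv2.COLOR_BGR2HSV);h,s,v=cv2.split(H)
    m={"red":((h<12)|(h>170))&(s>120)&(v>50),"blue":(h>108)&(h<130)&(s>130)&(v>60),"yellow":(h>12)&(h<30)&(s>90)&(v>80),
       "dark":(v<90)&(s<80),"grey":(s<60)&(v<150)}[kind].astype(np.uint8)
    n,l,st,ce=cv2.connectedComponentsWithStats(m,connectivity=8)
    return [(int(st[i,4]),(ce[i]+[u0,v0]).round(2).tolist(),[int(st[i,0]+u0),int(st[i,1]+v0),int(st[i,2]),int(st[i,3])]) for i in range(1,n) if st[i,4]>=mn]
E
python3 - <<'E'
from h import *
t=cap("top");s=cap("side")
B={"top":(t,(235,220,270,255),(360,197,410,245)),"side":(s,(290,255,335,312),(348,172,408,218))}
for n,(c,a,b) in B.items():
    for k in("red","blue"): print(n,"stand",k,blobs(c,k,a))
    for k in("red","yellow","dark"): print(n,"holder",k,blobs(c,k,b))
m=np.vstack([np.hstack([crop(t,252,238,24,24,8),crop(t,384,221,24,24,8)]),np.hstack([cv2.resize(crop(s,311,283,32,32,6),(384,384)),cv2.resize(crop(s,378,195,32,32,6),(384,384))])])
cv2.imwrite("pics/m1.png",cv2.resize(m,(600,600),interpolation=cv2.INTER_AREA))
E
```

```text
top stand red []
top stand blue [(337, [250.98, 237.47], [238, 225, 26, 26])]
top holder red [(38, [372.32, 220.5], [369, 218, 7, 6]), (36, [398.33, 220.64], [395, 218, 7, 6])]
top holder yellow [(35, [385.46, 220.49], [382, 217, 8, 8])]
top holder dark [(617, [384.51, 221.84], [367, 204, 36, 36]), (4, [365.0, 211.5], [365, 210, 1, 4]), (7, [365.0, 219.0], [365, 216, 1, 7])]
side stand red []
side stand blue [(787, [310.94, 290.73], [295, 270, 32, 40])]
side holder red [(16, [383.88, 182.44], [381, 181, 6, 4]), (22, [370.86, 195.68], [368, 194, 7, 5])]
side holder yellow [(27, [377.85, 188.52], [374, 187, 8, 5])]
side holder dark [(4, [386.0, 185.5], [385, 185, 3, 2]), (6, [359.5, 198.0], [357, 197, 6, 3]), (6, [373.0, 198.5], [372, 197, 3, 4]), (4, [365.5, 200.5], [364, 200, 4, 2]), (6, [388.67, 202.5], [387, 200, 5, 6]), (3, [370.0, 202.67], [369, 202, 3, 2]), (3, [356.0, 204.67], [355, 204, 3, 2]), (6, [375.5, 205.0], [373, 204, 6, 3])]
```

View pics/m1.png

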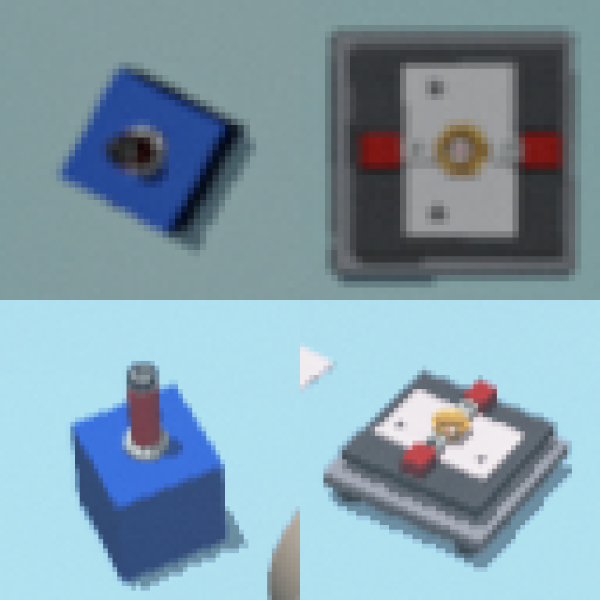

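The top view shows the stand turned about 30°, with its top face centre near (251.2,238.2). The bush ring is at (385.5,220.5) in the top view and (377.9,188.5) in the side view. In the side view the punch cap is near (309.5,265.5) and the collar near (310.3,281.5).

Run:
```python
from h import *
t=cap("top");s=cap("side")
im=t["img"][220:255,235:270];h,sa,v=cv2.split(cv2.cvtColor(im,cv2.COLOR_BGR2HSV))
m=((h>105)&(h<130)&(sa>130)&(v>110)).astype(np.uint8)
cn=max(cv2.findContours(m,0,1)[0],key=cv2.contourArea);r=cv2.minAreaRect(cn);bx=cv2.boxPoints(r)+[235,220]
print("rect",r,m.sum());u=bx.mean(0)
W=[onz(t,b,70) for b in bx];print("corners",np.round(W,1).tolist(),"c",onz(t,u,70))
print("stand/collar tri",tri(t,u,s,(310.3,281.5)),onz(s,(310.3,281.5),75))
print("cap",onz(s,(309.5,265.5),130),onz(t,(247.7,238),130))
print("bush",tri(t,(385.46,220.49),s,(377.85,188.52)))
for a,b in(((372.32,220.5),(383.88,182.44)),((398.33,220.64),(370.86,195.68))):print("clamp",tri(t,a,s,b))
# holder outer edges: bed dark bbox centre
print("holder c at z30",onz(t,(384.5,221.5),30))
st=sense();print(st["eef_pos"])
```

```text
rect ((15.495283126831055, 17.608489990234375), (19.13433074951172, 19.619972229003906), 29.05460548400879) 307
corners [[487.9, 279.4, 70.0], [542.9, 248.0, 70.0], [511.7, 193.8, 70.0], [456.9, 225.2, 70.0]] c [499.804696   236.56839038  70.        ]
stand/collar tri (array([498.38431611, 235.36025899,  71.71376248]), np.float64(3.3289805871346516)) [495.25256295 236.58921303  75.        ]
cap [499.14582146 230.86301387 130.        ] [498.2376154  234.78046352 130.        ]
bush (array([ 545.16789606, -204.07253295,   61.80055292]), np.float64(2.9333061685864434))
clamp (array([ 526.65867064, -163.34280841,  124.63473073]), np.float64(40.26499416410079))
clamp (array([ 565.88026125, -245.73578049,   -8.91005719]), np.float64(41.573211972951384))
holder c at z30 [ 544.44859479 -203.99354285   30.        ]
[160.04104817 499.93450841 231.12639138]
```

Emit:
{"op": "play_rows", "data": {"plan": [[30,-23,0,0,0,0,1],[30,-23,0,0,0,0,1],[30,-23,0,0,0,0,1],[30,-23,0,0,0,0,1],[30,-23,0,0,0,0,1]], "grip_force": 80}}

```text
time_s: 0.72
eef_pos: [309.3, 383.3, 230.8]
ee_rot: [-0.001, 0.148, 0.989, 0.0]
force: [1.2, 0.9, -0.0]
grip_width: 0.999
```

Emit:
{"op": "play_rows", "data": {"plan": [[30,-23,0,0,0,0,1],[30,-23,0,0,0,0,1],[30,-23,0,0,0,0,1],[30,-23,0,0,0,0,1],[30,-23,0,0,0,0,1]]}}

```text
time_s: 1.13
eef_pos: [465.4, 260.9, 231.2]
ee_rot: [-0.0, 0.148, 0.989, 0.001]
force: [0.2, 1.0, 0.4]
grip_width: 1.002
```

Emit:
{"op": "play_rows", "data": {"plan": [[20,-14,0,0,0,0,1],[13,-11,0,0,0,0,1],[0,0,0,0,0,0,1],[0,0,-30,0,0,0,1],[0,0,0,0,0,0,1]]}}

```text
time_s: 1.55
eef_pos: [505.1, 228.6, 199.7]
ee_rot: [0.0, 0.153, 0.988, 0.0]
force: [0.0, -0.9, -1.4]
grip_width: 1.001
```

Run:
```python
from h import *
print(sense()["eef_pos"],sense()["ee_rot"])
t=cap("top");s=cap("side")
for c in(t,s): print([proj(c,p).round(1).tolist() for p in((499,236,70),(499,236,130),(499,236,200))])
m=np.hstack([crop(t,248,236,32,32,6),crop(s,310,265,40,50,6)[:,:,:][:384*600//384][100:484]])
cv2.imwrite("pics/m2.png",m);print(m.shape)
```

```text
[505.12509259 228.55541293 199.67397643] [6.19642470e-05 1.52925049e-01 9.88237747e-01 2.84837693e-04]
[[250.7, 237.9], [247.3, 237.8], [243.0, 237.6]]
[[309.4, 281.9], [308.3, 266.8], [307.0, 247.8]]
(384, 864, 3)
```

View pics/m2.png

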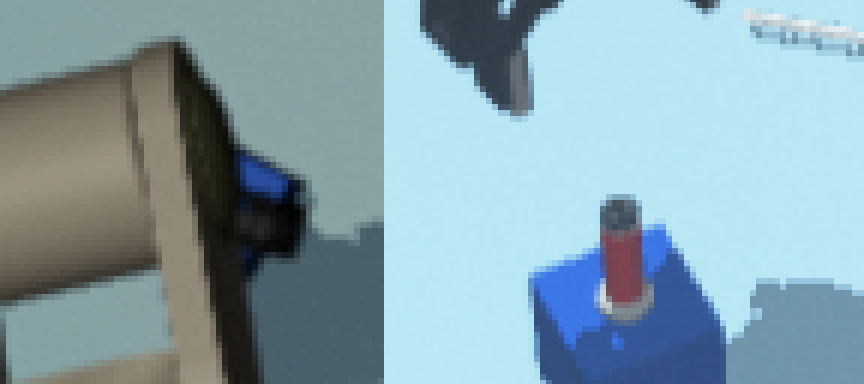

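The side view agrees with the estimate to within about 1.4 px: the cap is at (309.7,265.8) against a predicted (308.3,266.8). I'll centre the gripper over the punch and go down.

Emit:
{"op": "play_rows", "data": {"plan": [[-7,7,-10,0,0,0,1],[0,0,-30,0,0,0,1],[0,0,-25,0,0,0,1],[0,0,-15,0,0,0,1],[0,0,0,0,0,0,1]]}}

```text
time_s: 2.07
eef_pos: [497.9, 242.1, 128.2]
ee_rot: [0.009, 0.15, 0.989, 0.004]
force: [0.1, -0.6, -0.6]
grip_width: 0.999
```

Emit:
{"op": "play_rows", "data": {"plan": [[0.5,-6,-15,0,0,0,1],[0,0,-15,0,0,0,1],[0,0,-8,0,0,0,1],[0,0,0,0,0,0,1]]}}

```text
time_s: 2.4
eef_pos: [498.0, 239.6, 93.8]
ee_rot: [0.012, 0.148, 0.989, 0.006]
force: [-0.5, 0.1, -0.6]
grip_width: 0.999
```

Run:
```python
from h import *
from scipy.spatial.transform import Rotation as R
s=sense();q=s["ee_rot"];r=R.from_quat([q[1],q[2],q[3],q[0]]);print(s["eef_pos"],r.as_matrix().round(4).tolist(),s["force"])
```

```text
[498.03990443 239.62300383  93.78814531] [[-0.9558, 0.293, 0.0258], [0.2933, 0.956, 0.0083], [-0.0222, 0.0155, -0.9996]] [-0.45358901  0.10051585 -0.57865232]
```

Emit:
{"op": "play_rows", "data": {"plan": [[0.5,-4,-8,-0.008,0.026,0,1],[0,0,-5,0,0,0,1],[0,0,0,0,0,0,1]]}}

```text
time_s: 2.65
eef_pos: [499.4, 236.5, 82.8]
ee_rot: [0.001, 0.148, 0.989, 0.0]
force: [-0.1, -0.2, -0.4]
grip_width: 1.001
```

```bash
cat >> h.py <<'E'
from scipy.spatial.transform import Rotation as R
def st():
    s=sense();q=s["ee_rot"];z=R.from_quat([q[1],q[2],q[3],q[0]]).as_matrix()[:,2]
    print(round(s["time_s"],2),s["eef_pos"].round(2),"turn to upright",(-z[1]).round(4),z[0].round(4),"F",s["force"].round(2),"M",s["wrist_torque"].round(3),s["grip_width"].round(3));return s
E
python3 -c "
from h import *
st()"
```

```text
Traceback (most recent call last):
  File "h.py", line 30, in st
    print(round(s["time_s"],2),s["eef_pos"].round(2),"turn to upright",(-z[1]).round(4),z[0].round(4),"F",s["force"].round(2),"M",s["wrist_torque"].round(3),s["grip_width"].round(3));return s
                                                                                                                                                             ^^^^^^^^^^^^^^^^^^^^^
AttributeError: 'float' object has no attribute 'round'
```

Now close on the grip, gently at first and then firmly.

Emit:
{"op": "play_rows", "data": {"plan": [[-0.5,-0.5,-2,0,0,0,1],[0,0,0,0,0,0,-1],[0,0,0,0,0,0,-1],[0,0,0,0,0,0,-1],[0,0,0,0,0,0,-1]], "grip_force": 30}}

```text
time_s: 3.07
eef_pos: [499.7, 236.2, 81.9]
ee_rot: [0.002, 0.148, 0.989, 0.001]
force: [-0.2, -0.5, -0.1]
grip_width: 0.458
```

Emit:
{"op": "play_rows", "data": {"plan": [[0,0,0,0,0,0,-1],[0,0,0,0,0,0,-1],[0,0,0,0,0,0,-1],[0,0,0,0,0,0,-1],[0,0,0,0,0,0,-1]]}}

```text
time_s: 3.48
eef_pos: [499.8, 236.2, 82.3]
ee_rot: [0.002, 0.148, 0.989, 0.001]
force: [0.1, -0.2, 0.0]
grip_width: 0.175
```

```bash
sed -i 's/s\["grip_width"\].round(3)/round(s["grip_width"],3)/' h.py
python3 -c "
from h import *
st()"
```

```text
3.48 [499.78 236.17  82.27] turn to upright -0.0012 0.004 F [ 0.14 -0.23  0.04] M [-0.02   0.05  -0.021] 0.175
```

Emit:
{"op": "play_rows", "data": {"plan": [[0,0,0,0,0,0,-1],[0,0,0,0,0,0,-1],[0,0,0,0,0,0,-1]], "grip_force": 80}}

```text
time_s: 3.73
eef_pos: [499.8, 236.2, 82.4]
ee_rot: [0.002, 0.148, 0.989, 0.001]
force: [-0.1, 0.3, -0.3]
grip_width: 0.169
```

Emit:
{"op": "play_rows", "data": {"plan": [[0,0,20,0,0.004,0,-1],[0,0,20,0,0,0,-1],[0,0,20,0,0,0,-1],[0,0,20,0,0,0,-1],[0,0,0,0,0,0,-1]]}}

```text
time_s: 4.15
eef_pos: [498.1, 235.7, 163.3]
ee_rot: [-0.003, 0.148, 0.989, -0.0]
force: [0.4, -0.1, -0.5]
grip_width: 0.16
```

```bash
python3 -c "
from h import *
st()
s=cap('side');cv2.imwrite('pics/m3.png',crop(s,312,250,40,50,8))
p=s;print([proj(p,(499.8,236.2,z)).round(1).tolist() for z in(70,85,150,207)])
"
```

```text
4.15 [498.1  235.74 163.3 ] turn to upright 0.0 -0.0056 F [ 0.42 -0.09 -0.47] M [-0.013 -0.018 -0.029] 0.16
[[309.1, 281.8], [308.8, 278.2], [307.7, 261.5], [306.6, 245.7]]
```

View pics/m3.png

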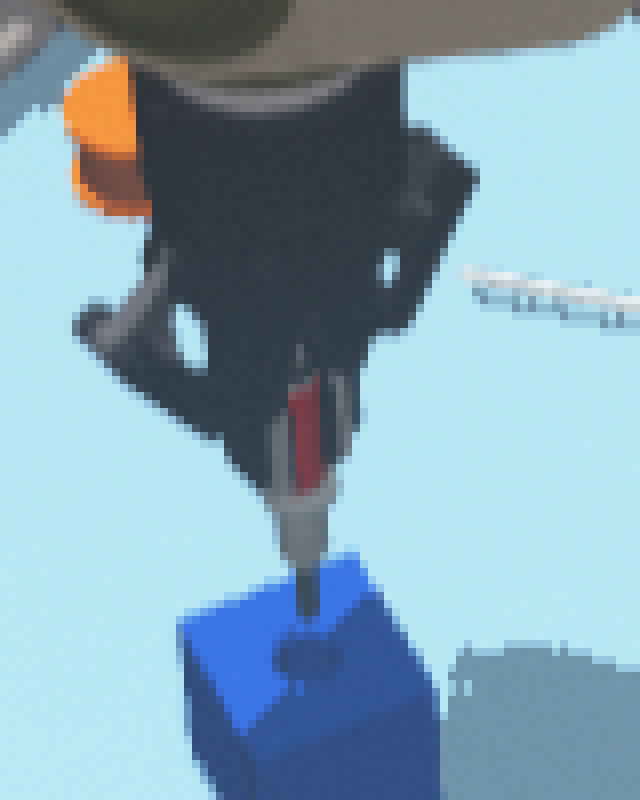

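The punch is held straight. Its tip is at (310.4,277) and the hole is at (310.5,281.9); the side camera reads about 0.9 px to the right of the projection. Next I carry the punch over to the holder.

Emit:
{"op": "play_rows", "data": {"plan": [[4,-36,8,0,0,0,-1],[4,-36,8,0,0,0,-1],[4,-36,0,0,0,0,-1],[4,-36,0,0,0,0,-1],[4,-36,0,0,0,0,-1]]}}

```text
time_s: 4.62
eef_pos: [513.3, 55.0, 170.4]
ee_rot: [-0.009, 0.142, 0.99, -0.001]
force: [1.2, 0.5, -1.0]
grip_width: 0.166
```

Emit:
{"op": "play_rows", "data": {"plan": [[4,-36,0,0,0,0,-1],[4,-36,0,0,0,0,-1],[4,-36,0,0,0,0,-1],[4,-36,0,0,0,0,-1],[4,-36,0,0,0,0,-1]]}}

```text
time_s: 5.03
eef_pos: [529.6, -133.1, 162.1]
ee_rot: [-0.014, 0.142, 0.99, 0.0]
force: [1.2, -0.1, -1.4]
grip_width: 0.167
```

```bash
python3 -c "
from h import *
st()
t=cap('top');s=cap('side')
print(onz(t,(385.46,220.49),60),tri(t,(385.46,220.49),s,(376.95,188.52)))
print('clamps',tri(t,(372.32,220.5),s,(369.96,195.68)),tri(t,(398.33,220.64),s,(382.98,182.44)))
"
```

```text
5.03 [ 529.62 -133.14  162.11] turn to upright -0.0046 -0.0283 F [ 1.19 -0.12 -1.39] M [ 0.004 -0.054  0.034] 0.167
[ 546.5398301  -203.61312176   60.        ] (array([ 546.48196343, -203.41941422,   61.55591216]), np.float64(0.010684110398953055))
clamps (array([ 547.65198291, -160.49174456,   60.37193585]), np.float64(0.5471941893916622)) (array([ 545.93956444, -245.3660268 ,   59.49198426]), np.float64(1.7462687861702346))
```

The bush mouth is at (546.5,−203.5,61.5), and the two rays meet within 0.01 mm. The clamp heights agree with it.

Emit:
{"op": "play_rows", "data": {"plan": [[8,-30,0,-0.005,-0.028,0,-1],[6,-25,0,0,0,0,-1],[3,-10,0,0,0,0,-1],[0,0,0,0,0,0,-1],[0,0,0,0,0,0,-1]]}}

```text
time_s: 5.55
eef_pos: [544.7, -202.0, 153.8]
ee_rot: [-0.005, 0.146, 0.989, 0.002]
force: [-0.2, 1.3, -1.7]
grip_width: 0.167
```

```bash
python3 -c "
from h import *
st()"
```

```text
5.55 [ 544.73 -202.    153.82] turn to upright -0.0054 -0.0089 F [-0.16  1.28 -1.66] M [ 0.006 -0.054  0.04 ] 0.167
```

Emit:
{"op": "play_rows", "data": {"plan": [[1.8,-1.5,0,-0.005,-0.009,0,-1],[0,0,0,0,0,0,-1],[0,0,0,0,0,0,-1]]}}

```text
time_s: 5.8
eef_pos: [546.1, -200.0, 152.5]
ee_rot: [-0.001, 0.144, 0.99, 0.001]
force: [-0.4, -0.0, -2.9]
grip_width: 0.167
```

```bash
python3 -c "
from h import *
p=st()['eef_pos']
t=cap('top');s=cap('side')
print([[proj(c,(p[0],p[1],z)).round(1).tolist() for z in(50,61.5,p[2]-74.4)] for c in(t,s)])
cv2.imwrite('pics/m4.png',np.hstack([crop(t,384,221,24,32,8),crop(s,378,185,24,32,8)]))"
```

```text
5.8 [ 546.12 -200.05  152.52] turn to upright -0.0019 -0.0015 F [-0.37 -0.01 -2.9 ] M [-0.025  0.026 -0.06 ] 0.167
[[[384.0, 220.8], [384.4, 220.6], [385.0, 220.4]], [[376.3, 191.8], [376.5, 189.1], [376.9, 185.2]]]
```

View pics/m4.png

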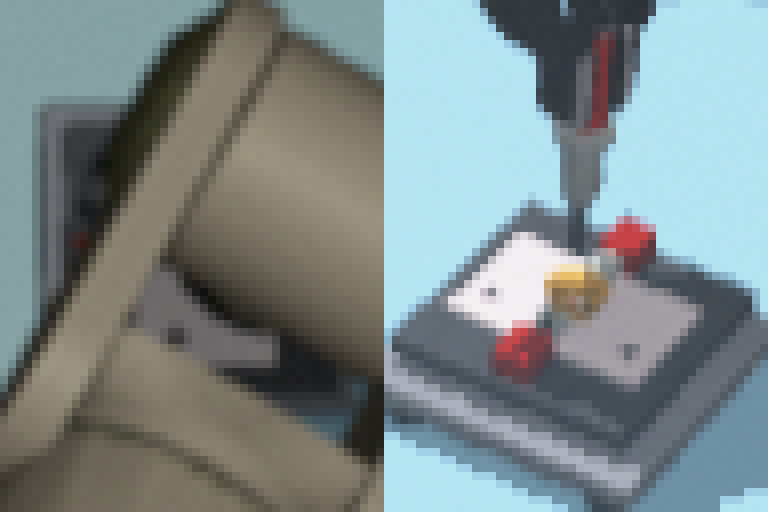

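In the side view the tip is at about (378.5,185) and the bush at (378.1,189), so the axis lines up to within about a pixel. I'll go down slowly into the funnel and watch the forces.

Emit:
{"op": "play_rows", "data": {"plan": [[0.3,-2.5,-3,-0.002,-0.001,0,-1],[0,0,-4,0,0,0,-1],[0,0,-4,0,0,0,-1],[0,0,0,0,0,0,-1]]}}

```text
time_s: 6.23
eef_pos: [546.7, -202.1, 141.1]
ee_rot: [0.0, 0.144, 0.99, -0.0]
force: [-0.2, 0.3, -1.1]
grip_width: 0.167
```

```bash
python3 -c "
from h import *
st()"
```

```text
6.23 [ 546.7  -202.12  141.12] turn to upright 0.0009 0.0007 F [-0.22  0.34 -1.06] M [ 0.083  0.006 -0.008] 0.167
```

Emit:
{"op": "play_rows", "data": {"plan": [[0,-0.5,-3,0,0,0,-1],[0,0,-3,0,0,0,-1],[0,0,-2,0,0,0,-1],[0,0,0,0,0,0,-1]]}}

```text
time_s: 6.57
eef_pos: [546.5, -202.7, 131.8]
ee_rot: [0.0, 0.144, 0.99, -0.0]
force: [0.8, 0.2, -0.9]
grip_width: 0.166
```

```bash
python3 -c "
from h import *
p=st()['eef_pos']
s=cap('side')
print([proj(s,(p[0],p[1],z)).round(1).tolist() for z in(50,61.5,p[2]-74.4,p[2]-10)])
cv2.imwrite('pics/m5.png',crop(s,378,185,24,32,9))"
```

```text
6.57 [ 546.52 -202.68  131.81] turn to upright 0.0005 0.0 F [ 0.84  0.24 -0.92] M [0.007 0.013 0.008] 0.166
[[376.6, 191.3], [376.8, 188.6], [376.8, 189.6], [378.0, 174.1]]
```

View pics/m5.png

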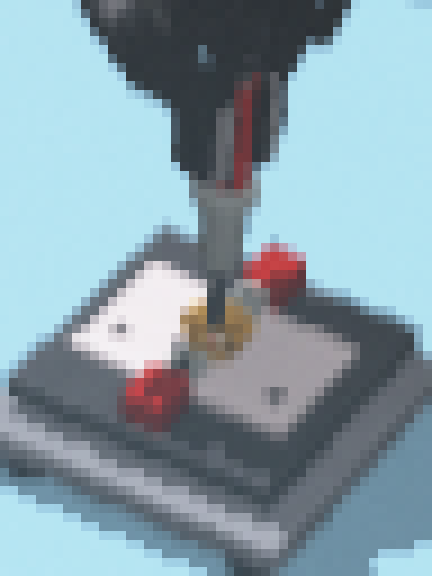

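The plunger goes into the middle of the bush ring: the tip is at (378.1,188) and the ring centre is at the same column. Now down towards contact.

Emit:
{"op": "play_rows", "data": {"plan": [[0,-0.3,-2,0,0,0,-1],[0,0,-2,0,0,0,-1],[0,0,-1,0,0,0,-1],[0,0,0,0,0,0,-1]]}}

```text
time_s: 6.95
eef_pos: [546.7, -203.2, 126.8]
ee_rot: [0.0, 0.144, 0.99, -0.0]
force: [0.5, 0.2, -1.8]
grip_width: 0.165
```

Emit:
{"op": "play_rows", "data": {"plan": [[0,0,-1.5,0,0,0,-1],[0,0,-1.5,0,0,0,-1],[0,0,0,0,0,0,-1]]}}

```text
time_s: 7.2
eef_pos: [546.8, -203.1, 123.6]
ee_rot: [0.001, 0.144, 0.99, -0.0]
force: [0.6, -0.5, -1.5]
grip_width: 0.167
```

Emit:
{"op": "play_rows", "data": {"plan": [[0,0,-1.5,0,0,0,-1],[0,0,-1,0,0,0,-1],[0,0,0,0,0,0,-1]]}}

```text
time_s: 7.45
eef_pos: [547.0, -203.3, 121.2]
ee_rot: [0.001, 0.144, 0.99, -0.001]
force: [-0.2, 0.4, -0.6]
grip_width: 0.166
```

Emit:
{"op": "play_rows", "data": {"plan": [[0,0,-1.5,0,0,0,-1],[0,0,-1,0,0,0,-1],[0,0,0,0,0,0,-1]]}}

```text
time_s: 7.7
eef_pos: [547.3, -203.4, 119.5]
ee_rot: [0.001, 0.144, 0.99, -0.001]
force: [-1.0, -0.4, 2.5]
grip_width: 0.167
```

```bash
python3 -c "
from h import *
st()"
```

```text
7.7 [ 547.28 -203.38  119.46] turn to upright 0.0021 0.0027 F [-0.96 -0.38  2.46] M [ 0.152  0.233 -0.004] 0.167
```

Emit:
{"op": "play_rows", "data": {"plan": [[-0.2,0,-1,0.002,0.003,0,-1],[0,0,-1,0,0,0,-1]]}}

```text
time_s: 7.87
eef_pos: [547.4, -203.6, 118.2]
ee_rot: [0.0, 0.144, 0.99, -0.0]
force: [-1.2, 0.9, 4.9]
grip_width: 0.162
```

Emit:
{"op": "play_rows", "data": {"plan": [[0,0,-1,0,0,0,-1],[0,0,-1,0,0,0,-1]]}}

```text
time_s: 8.03
eef_pos: [547.6, -203.6, 116.6]
ee_rot: [0.001, 0.144, 0.99, -0.0]
force: [-0.9, 1.5, 3.6]
grip_width: 0.165
```

```bash
python3 -c "
from h import *
st()"
```

```text
8.03 [ 547.58 -203.61  116.6 ] turn to upright 0.001 0.0013 F [-0.91  1.54  3.65] M [ 0.221  0.368 -0.02 ] 0.165
```

Emit:
{"op": "play_rows", "data": {"plan": [[-0.2,0,-1.2,0.001,0.001,0,-1],[0,0,-1.2,0,0,0,-1]]}}

```text
time_s: 8.2
eef_pos: [547.5, -203.6, 114.4]
ee_rot: [0.0, 0.144, 0.99, -0.0]
force: [-0.7, 1.6, 5.9]
grip_width: 0.163
```

Emit:
{"op": "play_rows", "data": {"plan": [[-0.2,0,-1.2,0,0,0,-1],[0,0,-1.2,0,0,0,-1]]}}

```text
time_s: 8.37
eef_pos: [547.5, -203.6, 112.1]
ee_rot: [0.001, 0.144, 0.99, -0.0]
force: [-1.4, 0.8, 5.1]
grip_width: 0.169
```

```bash
python3 -c "
from h import *
st()"
```

```text
8.37 [ 547.45 -203.63  112.13] turn to upright 0.0004 0.0013 F [-1.43  0.83  5.14] M [0.297 0.263 0.045] 0.169
```

Emit:
{"op": "play_rows", "data": {"plan": [[0,0,-1.2,0,0.001,0,-1],[0,0,-1,0,0,0,-1]]}}

```text
time_s: 8.53
eef_pos: [547.5, -203.6, 109.9]
ee_rot: [0.0, 0.144, 0.99, -0.0]
force: [-0.6, -0.1, 5.2]
grip_width: 0.166
```

Emit:
{"op": "play_rows", "data": {"plan": [[0,0,-1,0,0,0,-1]]}}

```text
time_s: 8.62
eef_pos: [547.5, -203.6, 108.9]
ee_rot: [0.0, 0.144, 0.99, -0.0]
force: [-1.6, 1.0, 6.0]
grip_width: 0.168
```

Emit:
{"op": "play_rows", "data": {"plan": [[0,0,-1,0,0,0,-1]]}}

```text
time_s: 8.7
eef_pos: [547.6, -203.7, 108.0]
ee_rot: [0.0, 0.144, 0.99, -0.0]
force: [-1.5, 0.7, 6.4]
grip_width: 0.17
```

Emit:
{"op": "play_rows", "data": {"plan": [[0,0,-1,0,0,0,-1]]}}

```text
time_s: 8.78
eef_pos: [547.7, -203.7, 107.3]
ee_rot: [0.001, 0.144, 0.99, -0.0]
force: [-0.9, 0.5, 7.2]
grip_width: 0.165
```

Emit:
{"op": "play_rows", "data": {"plan": [[0,0,-1,0,0,0,-1]]}}

```text
time_s: 8.87
eef_pos: [547.8, -203.7, 106.6]
ee_rot: [0.001, 0.144, 0.99, -0.0]
force: [-1.7, 1.4, 8.6]
grip_width: 0.167
```

```bash
python3 -c "
from h import *
p=st()['eef_pos']
s=cap('side')
print([proj(s,(p[0],p[1],z)).round(1).tolist() for z in(50,61.5,p[2]-74.4,p[2]-10)])
cv2.imwrite('pics/m6.png',crop(s,378,185,24,32,9))"
```

```text
8.87 [ 547.78 -203.73  106.62] turn to upright 0.0011 0.0016 F [-1.73  1.41  8.6 ] M [0.392 0.499 0.005] 0.167
[[376.4, 191.0], [376.7, 188.3], [376.1, 195.1], [377.3, 180.0]]
```

View pics/m6.png

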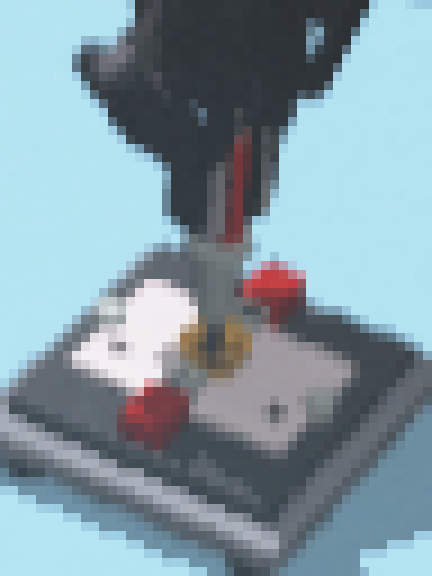

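The bed has seated and the plunger is inside the bush. The force is now climbing along the spring rate, so I go on in single 0.7–1 mm steps.

Emit:
{"op": "play_rows", "data": {"plan": [[-0.1,0,-1,0,0,0,-1]]}}

```text
time_s: 9.0
eef_pos: [547.8, -203.8, 106.1]
ee_rot: [0.001, 0.144, 0.99, -0.001]
force: [-2.2, 2.3, 9.2]
grip_width: 0.165
```

Emit:
{"op": "play_rows", "data": {"plan": [[-0.1,0,-1,0.001,0.001,0,-1]]}}

```text
time_s: 9.08
eef_pos: [547.8, -203.8, 105.7]
ee_rot: [0.001, 0.144, 0.99, -0.0]
force: [-3.0, 2.1, 8.9]
grip_width: 0.164
```

Emit:
{"op": "play_rows", "data": {"plan": [[-0.1,0,-1,0.001,0.001,0,-1]]}}

```text
time_s: 9.17
eef_pos: [547.9, -203.9, 105.4]
ee_rot: [0.001, 0.144, 0.99, 0.0]
force: [-2.1, 1.6, 10.0]
grip_width: 0.166
```

Emit:
{"op": "play_rows", "data": {"plan": [[-0.4,0.3,-1.1,0.001,0.001,0,-1]]}}

```text
time_s: 9.25
eef_pos: [547.8, -203.7, 105.0]
ee_rot: [0.001, 0.144, 0.99, 0.0]
force: [-1.7, 1.4, 11.1]
grip_width: 0.167
```

Emit:
{"op": "play_rows", "data": {"plan": [[-0.3,0.3,-1.1,0.001,0.001,0,-1]]}}

```text
time_s: 9.33
eef_pos: [547.8, -203.7, 104.8]
ee_rot: [0.001, 0.144, 0.99, 0.0]
force: [-2.7, 0.7, 10.3]
grip_width: 0.167
```

Emit:
{"op": "play_rows", "data": {"plan": [[-0.3,0.2,-1.2,0.001,0.001,0,-1]]}}

```text
time_s: 9.42
eef_pos: [547.8, -203.8, 104.6]
ee_rot: [0.001, 0.144, 0.99, 0.0]
force: [-2.1, 0.8, 12.2]
grip_width: 0.161
```

Emit:
{"op": "play_rows", "data": {"plan": [[-0.3,0.2,-1.2,0.001,0.001,0,-1]]}}

```text
time_s: 9.5
eef_pos: [547.7, -203.8, 104.0]
ee_rot: [0.001, 0.144, 0.99, 0.0]
force: [-2.5, 0.8, 7.9]
grip_width: 0.166
```

```bash
python3 -c "
from h import *
st()"
```

```text
9.5 [ 547.72 -203.77  104.05] turn to upright -0.0008 0.0015 F [-2.46  0.83  7.92] M [0.217 0.485 0.025] 0.166
```

The force fell from 12.2 to 7.9 N with a small jump. I'll average a few readings while holding, to confirm the snap.

```bash
python3 -c "
from h import *
for i in range(4): cap('side'); st()"
```

```text
9.55 [ 547.66 -203.74  103.84] turn to upright -0.0009 0.0013 F [-1.05  1.01  8.71] M [0.19  0.46  0.025] 0.162
9.6 [ 547.68 -203.74  103.84] turn to upright -0.0009 0.0013 F [-2.95  1.19  8.49] M [0.2   0.436 0.041] 0.167
9.65 [ 547.68 -203.76  103.85] turn to upright -0.0009 0.0013 F [-1.42  0.41  8.07] M [0.18  0.432 0.   ] 0.166
9.7 [ 547.67 -203.71  103.84] turn to upright -0.0009 0.0012 F [-1.49 -0.5   8.06] M [ 0.168  0.483 -0.046] 0.165
```

The readings average a steady 8.3 N, deeper than where it had read 12, so the punch has snapped. Lift straight out.

Emit:
{"op": "play_rows", "data": {"plan": [[0,0,4,-0.001,0.001,0,-1],[0,0,6,0,0,0,-1],[0,0,8,0,0,0,-1],[0,0,10,0,0,0,-1],[0,0,10,0,0,0,-1]]}}

```text
time_s: 10.12
eef_pos: [546.4, -203.2, 140.9]
ee_rot: [-0.002, 0.144, 0.99, 0.001]
force: [0.0, 0.3, -1.1]
grip_width: 0.164
```

Emit:
{"op": "play_rows", "data": {"plan": [[0,0,15,0,0,0,-1],[0,0,20,0,0,0,-1],[0,0,10,0,0,0,-1],[0,0,0,0,0,0,-1]]}}

```text
time_s: 10.45
eef_pos: [546.5, -203.3, 190.8]
ee_rot: [-0.001, 0.144, 0.99, 0.001]
force: [-0.1, 0.1, -1.4]
grip_width: 0.165
```

```bash
python3 -c "
from h import *
st()"
```

```text
10.45 [ 546.5  -203.31  190.78] turn to upright -0.0016 -0.0027 F [-0.15  0.09 -1.38] M [-0.04  -0.03   0.025] 0.165
```

Emit:
{"op": "play_rows", "data": {"plan": [[-4,38,0,-0.002,-0.003,0,-1],[-4,38,0,0,0,0,-1],[-4,38,0,0,0,0,-1],[-4,38,0,0,0,0,-1],[-4,38,0,0,0,0,-1]]}}

```text
time_s: 10.87
eef_pos: [524.3, -13.6, 188.0]
ee_rot: [-0.0, 0.149, 0.989, -0.001]
force: [0.9, 0.9, -1.3]
grip_width: 0.167
```

Emit:
{"op": "play_rows", "data": {"plan": [[-4,38,0,0,0,0,-1],[-4,38,0,0,0,0,-1],[-4,38,0,0,0,0,-1],[-4,38,0,0,0,0,-1],[-4,35,0,0,0,0,-1]]}}

```text
time_s: 11.28
eef_pos: [499.9, 182.6, 184.8]
ee_rot: [-0.002, 0.15, 0.989, -0.001]
force: [0.7, -0.8, -1.0]
grip_width: 0.163
```

```bash
python3 -c "
from h import *
st()"
```

```text
11.28 [499.91 182.63 184.81] turn to upright 0.0018 -0.0048 F [ 0.65 -0.77 -1.03] M [ 0.008  0.019 -0.034] 0.163
```

Emit:
{"op": "play_rows", "data": {"plan": [[1,25,0,0.002,-0.005,-0.004,-1],[0,18,0,0,0,0,-1],[0,6,0,0,0,0,-1],[0,0,0,0,0,0,-1],[0,0,0,0,0,0,-1]]}}

```text
time_s: 11.7
eef_pos: [497.2, 239.9, 181.3]
ee_rot: [-0.002, 0.148, 0.989, -0.0]
force: [0.1, -1.1, -1.2]
grip_width: 0.169
```

```bash
python3 -c "
from h import *
st()"
```

```text
11.7 [497.16 239.88 181.3 ] turn to upright -0.0001 -0.0048 F [ 0.07 -1.11 -1.23] M [-0.008 -0.003  0.01 ] 0.169
```

Emit:
{"op": "play_rows", "data": {"plan": [[2.6,-3.7,-8,0,-0.005,0,-1],[0,0,-10,0,0,0,-1],[0,0,-6,0,0,0,-1],[0,0,0,0,0,0,-1],[0,0,0,0,0,0,-1]]}}

```text
time_s: 12.12
eef_pos: [500.4, 231.1, 153.4]
ee_rot: [-0.001, 0.15, 0.989, -0.001]
force: [0.3, 0.2, -0.8]
grip_width: 0.166
```

```bash
python3 -c "
from h import *
p=st()['eef_pos']
s=cap('side')
print([proj(s,(p[0],p[1],z)).round(1).tolist() for z in(70,p[2]-74.4,p[2]-10)])
cv2.imwrite('pics/m7.png',crop(s,312,265,28,32,9))"
```

```text
12.12 [500.44 231.09 153.45] turn to upright 0.0012 -0.0015 F [ 0.27  0.22 -0.85] M [ 0.027  0.01  -0.011] 0.166
[[310.0, 280.4], [309.9, 278.2], [308.8, 261.8]]
```

View pics/m7.png

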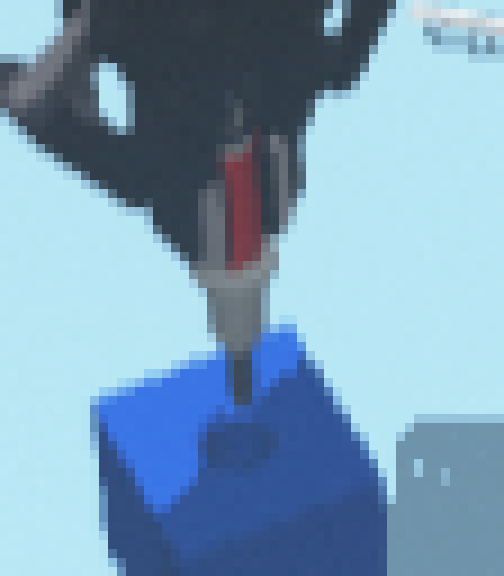

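The tip is at (311,277.8) and the hole centre at (310.4,282.2). The planned correction of +5 mm in y agrees with this.

Emit:
{"op": "play_rows", "data": {"plan": [[-0.6,4.5,0,0.001,-0.002,0,-1],[0,0,0,0,0,0,-1],[0,0,0,0,0,0,-1]]}}

```text
time_s: 12.42
eef_pos: [500.1, 235.8, 154.0]
ee_rot: [0.001, 0.151, 0.989, 0.0]
force: [0.7, 0.5, -1.2]
grip_width: 0.164
```

Emit:
{"op": "play_rows", "data": {"plan": [[-0.2,0.3,-8,0,0,0,-1],[0,0,-8,0,0,0,-1],[0,0,-7,0,0,0,-1],[0,0,-4,0,0,0,-1],[0,0,0,0,0,0,-1]]}}

```text
time_s: 12.83
eef_pos: [499.7, 236.5, 124.3]
ee_rot: [0.001, 0.15, 0.989, 0.0]
force: [-0.2, -0.2, -1.5]
grip_width: 0.163
```

```bash
python3 -c "
from h import *
st()"
```

```text
12.83 [499.66 236.5  124.26] turn to upright -0.0001 0.002 F [-0.23 -0.22 -1.45] M [-0.03  -0.006  0.005] 0.163
```

Plunger in without contact. Next the barrel goes in, slowly.

Emit:
{"op": "play_rows", "data": {"plan": [[0,-0.2,-4,0,0.002,0,-1],[0,0,-4,0,0,0,-1],[0,0,-4,0,0,0,-1],[0,0,-3,0,0,0,-1]]}}

```text
time_s: 13.17
eef_pos: [499.9, 236.3, 108.0]
ee_rot: [0.0, 0.15, 0.989, 0.0]
force: [0.3, 0.9, -1.6]
grip_width: 0.166
```

Emit:
{"op": "play_rows", "data": {"plan": [[0,0,-4,0,0,0,-1],[0,0,-4,0,0,0,-1],[0,0,-4,0,0,0,-1],[0,0,-3,0,0,0,-1],[0,0,0,0,0,0,-1]]}}

```text
time_s: 13.58
eef_pos: [499.7, 236.2, 90.8]
ee_rot: [-0.0, 0.15, 0.989, 0.0]
force: [0.1, -0.3, -0.1]
grip_width: 0.164
```

```bash
python3 -c "
from h import *
st()"
```

```text
13.58 [499.71 236.18  90.77] turn to upright -0.0001 -0.0004 F [ 0.13 -0.31 -0.14] M [ 0.02  -0.009  0.038] 0.164
```

Down to the collar's rest height (TCP about 82.4).

Emit:
{"op": "play_rows", "data": {"plan": [[0,0,-3,0,0,0,-1],[0,0,-2.5,0,0,0,-1],[0,0,-1,0,0,0,-1],[0,0,0,0,0,0,-1]]}}

```text
time_s: 13.92
eef_pos: [499.8, 236.2, 83.7]
ee_rot: [-0.0, 0.15, 0.989, 0.0]
force: [0.6, 0.5, -1.1]
grip_width: 0.167
```

Emit:
{"op": "play_rows", "data": {"plan": [[0,0,-1,0,0,0,-1],[0,0,0,0,0,0,-1]]}}

```text
time_s: 14.08
eef_pos: [499.9, 236.3, 82.7]
ee_rot: [0.0, 0.15, 0.989, 0.0]
force: [0.1, 0.7, -0.7]
grip_width: 0.164
```

Emit:
{"op": "play_rows", "data": {"plan": [[0,0,-1,0,0,0,-1],[0,0,0,0,0,0,-1]]}}

```text
time_s: 14.25
eef_pos: [500.3, 236.4, 82.6]
ee_rot: [0.001, 0.15, 0.989, 0.0]
force: [-0.4, 0.5, -2.0]
grip_width: 0.168
```

```bash
python3 -c "
from h import *
st()"
```

```text
14.25 [500.27 236.37  82.64] turn to upright -0.0005 0.0014 F [-0.38  0.5  -1.97] M [0.021 0.004 0.049] 0.168
```

At rest height. Release.

Emit:
{"op": "play_rows", "data": {"plan": [[0,0,0,0,0,0,-0.4],[0,0,0,0,0,0,0],[0,0,0,0,0,0,0.5],[0,0,0,0,0,0,1],[0,0,0,0,0,0,1]], "grip_force": 20}}

```text
time_s: 14.67
eef_pos: [500.8, 236.5, 83.2]
ee_rot: [0.002, 0.15, 0.989, 0.001]
force: [-0.3, -0.3, 0.1]
grip_width: 0.852
```

Emit:
{"op": "play_rows", "data": {"plan": [[0,0,0,0,0,0,1],[0,0,0,0,0,0,1],[0,0,0,0,0,0,1],[0,0,0,0,0,0,1],[0,0,0,0,0,0,1]]}}

```text
time_s: 15.08
eef_pos: [500.8, 236.5, 83.1]
ee_rot: [0.001, 0.15, 0.989, 0.001]
force: [0.7, 0.1, -1.0]
grip_width: 1.003
```

```bash
python3 -c "
from h import *
st()"
```

```text
15.08 [500.83 236.48  83.13] turn to upright -0.0009 0.0032 F [ 0.67  0.06 -1.  ] M [ 0.009 -0.01   0.032] 1.003
```

Rise clear, back away, and check with both cameras.

Emit:
{"op": "play_rows", "data": {"plan": [[0,0,20,0,0.003,0,1],[0,0,25,0,0,0,1],[0,0,30,0,0,0,1],[0,0,35,0,0,0,1],[0,0,30,0,0,0,1]]}}

```text
time_s: 15.5
eef_pos: [496.5, 235.3, 221.5]
ee_rot: [-0.007, 0.15, 0.989, -0.002]
force: [1.0, 0.3, 0.2]
grip_width: 0.999
```

Emit:
{"op": "play_rows", "data": {"plan": [[-30,25,0,0,0,0,1],[-30,25,0,0,0,0,1],[-30,25,0,0,0,0,1],[-30,25,0,0,0,0,1],[-30,25,0,0,0,0,1]]}}

```text
time_s: 15.92
eef_pos: [347.9, 360.3, 229.5]
ee_rot: [0.0, 0.156, 0.988, 0.001]
force: [-0.3, 1.5, 0.3]
grip_width: 1.0
```

Emit:
{"op": "play_rows", "data": {"plan": [[-30,25,0,0,0,0,1],[-30,25,0,0,0,0,1],[-20,15,0,0,0,0,1],[0,0,0,0,0,0,1],[0,0,0,0,0,0,1]]}}

```text
time_s: 16.33
eef_pos: [257.5, 431.1, 230.4]
ee_rot: [0.0, 0.152, 0.988, 0.002]
force: [-0.0, -0.4, -0.8]
grip_width: 0.999
```

```bash
python3 -c "
from h import *
st()
t=cap('top');s=cap('side')
for n,c in(('top',t),('side',s)):
    d=cv2.absdiff(c['img'],cv2.imread(f'pics/{n}0.png')).max(2)
    print(n,'holder/stand diff',(d[200:242,362:406]>60).sum(),(d[225:252,237:266]>60).sum(), 'side stand',(d[258:312,292:330]>60).sum())
m=np.hstack([cv2.resize(crop(t,252,238,24,24,8),(384,384)),cv2.resize(crop(s,311,283,32,32,6),(384,384))])
f=cv2.resize(s['img'][130:330,180:460],(768,549))[:200]
cv2.imwrite('pics/m8.png',m)"
```

```text
16.33 [257.47 431.11 230.35] turn to upright -0.0037 0.0006 F [-0.01 -0.43 -0.84] M [-0.008 -0.023  0.025] 0.999
top holder/stand diff 6 9 side stand 0
side holder/stand diff 1559 0 side stand 221
```

View pics/m8.png

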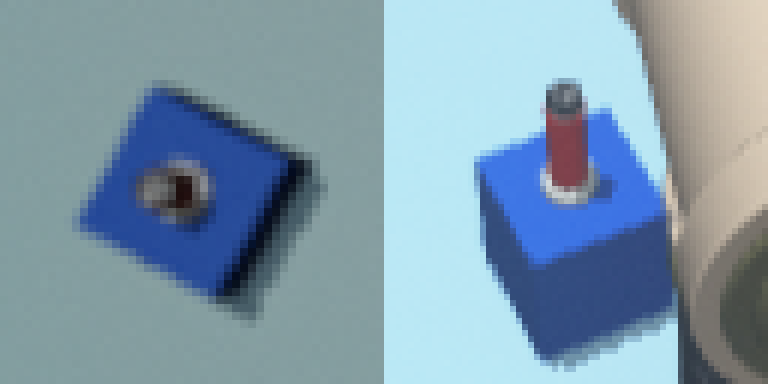

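The punch is upright with its collar on the stand: in the side view the cap is at the same place as at the start (about 309.6,267), and in the top view it matches too. The arm is clear, so I'm handing the job in.

```bash
python3 -c "
from rig import ctrl
print(ctrl.finish_job())"
```

```text
the job is handed in; nothing more can be done
None
```

I took the punch from its stand, put its point through the bush onto the mark and pressed until the spring snapped. I stopped there, lifted it out, put it back in the stand and let go. The job was handed in at about 16 s.

**Bed and snap:** The bed began to sink at about 6 N and went down about 10 mm before it seated. The reading then rose to 12.2 N, fell to 7.9 N, and held at about 8.3 N although the punch was slightly deeper. With the punch's weight added, the peak on the blank was about 13.6 N, against the 18 N limit. I judged the snap from this force drop alone, because the striker can't be seen.

**Punch in its stand:** Before release, the gripper stood within about 0.2 mm of the height at which it first gripped the punch. The last pictures show the punch upright with its collar on the stand, as at the start, and the arm clear.

**What I couldn't confirm or that disagreed:**
- **Mark:** it wasn't visible under the punch, so hitting it rests on the plunger entering the middle of the bush.
- **Cameras:** the side camera read about 1 to 1.5 px off the robot's own position, and I corrected for that.
- **Last side view:** the arm covered the holder, so I checked the holder only from the top, where just 6 pixels had changed.
- **Bystanders:** I didn't measure them again. No contact showed in the forces on the way.

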